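# Shut and code-lock the bearing cage

## Robot

A 7-joint arm with a two-finger parallel gripper is mounted at the origin on the work surface. World frame = base frame: x ahead of the robot, y to its left, z up, the work surface at z = 0. Lengths are in m, angles in rad, forces in N, time in s.
With the tool pointing down it reaches from about 0.425 to 0.95 m from the base axis. Payload 4.7 kg.
Tool frame: the origin (TCP) lies on the mounting face of the last link; the fingertips stand 173 mm ahead of it and the grasp point (between the pads) lies 155 mm ahead of it (finger_overhang is the distance from the TCP to the fingertips, in m); y points along the fingers, x is the direction in which the jaws open and shut, and the axes are right-handed (so a half turn about y gives the same grasp; the last joint's range is limited). The gripper opens to 85 mm and grips with 20 to 120 N. Pads are 22 mm wide; open, the fingers measure 114 mm over their backs; the gripper's body (76 mm by 85 mm) begins 54 mm behind the grasp point. The pads swing forward as they close: fully open they stand 13 mm farther back than shut.
Start: joints at [1.156, 0.469, -0.049, 1.532, 0.024, 1.141, -0.082], TCP at [0.254, -0.625, 0.405] pointing down, gripper open.
Joint ranges: [-2.59, 2.59], [-0.33, 1.99], [-1.39, 1.29], [0.1, 2.45], [-1.04, 4.18], [0.21, 1.99], [-2.66, 2.66]. Speed limits (rad/s): [2.57, 2.57, 3.14, 3.14, 3.14, 3.14, 3.14].

## Interface

Orientations are given as a 3x3 rotation matrix whose columns are the frame's x, y, z axes.
In Python, from workcell import * gives the robot as it stands.
- The arm moves only by the shell command python3 -m handwheel 'ROWS' [FORCE]. ROWS is JSON, a list of rows, each an object of numbers: "x", "y", "z": the shift along the tool's x, y, z in cm; "spin": the turn about the tool's y in rad; "grip": the closure, from -1 (fully open) to 1 (shut). A call has 1 to 8 rows; each row shifts and turns the commanded pose from where the row before left it, along the tool's axes as they then stand; what a row does not reach is not made up. A row lasts 1/8 s, in which the tool goes at most 62.5 mm and 10.7 degrees, less where a joint would pass 70% of its speed; a pose out of reach is approached as far as the arm can. A call with a gripper value outside its range is refused whole. The fingers move at their own pace and stop on an object; FORCE is the grip in N (left out, the last holds). Time passes only in rows, so rows that do not move let the fingers close. It gives the time, the measured TCP pose, the force and the opening at its end, in the units of the state.
- state(): the state, without advancing time (a new reading comes with each control period).
- get_image(name): name is "side" or "top"; returns the picture (420x560x3 uint8, red, green, blue); there is no depth.
- camera_params(name): a dict with "vfov" (degrees; the focal length in pixels is half the picture's height over the tangent of half this angle, whatever the lens; pixels are square), "cx", "cy" (the principal point, pixels), "R" (3x3) and "t" (3): a world point X has camera coordinates R X + t. Camera axes: x right, y down, z forward; pixel columns grow to the right and rows downward; lengths in m; the calibration is good to about 2 mm. A picture is of the moment at which its call begins. camera_params takes no time and is no camera call.
- sign_off(): hands the job in, once; it reports no verdict.
The state is a dict: "time_s": time; "joints": joint angles; "joint_vel": joint speeds; "joint_torque": joint torques, N m; "tcp_pos": TCP position; "tcp_rot": TCP orientation; "wrist_force": force on the tool from outside, world axes, zero at the start; "torque": the same for the moment, N m; "opening": opening from 0.0 (shut) to 1.0 (fully open).
Only numpy, scipy, OpenCV 4.12 (cv2) and the standard library are available. Lean on these libraries where they do the work, as an engineer would, in place of code of your own. Each camera call takes 0.05 s, during which the arm holds its last target. There are 200 camera calls.

## Task

Lock up the bearing cage: push the mesh gate fully shut with the closed fingers, then press the blue, the yellow and the green key on the lock box fully in, in that order. Leave the red key alone, leave the loose parts and tools where they lie, and pick nothing up.

Things in the scene. Friction and masses are not known exactly. Their poses are not given: they have to be found in the camera images.
- cage: caged shelf fixed to the bench: poplar board with green steel frame and mesh, closed on top; 200 deep (its x) x 280 wide (its y) x 160 high; origin at the centre of its underside. The gate hangs on its front, the -x face, towards the robot
- gate (a joint): opening angle of the mesh gate in rad: 0 fully shut against the cage front, up to 1.3 open towards the robot. The hinge axis is vertical, at the left (+y) end of the cage front; the free edge is at the right and swings towards +x and -y as it shuts. Stiff hinge: it stays where it is left; about 0.6 N at the push plate moves it, and it stops hard at 0
- gate_hinge (a point): a point on the gate's vertical hinge axis, at the height of the push plate's centre (110 mm above the bench). The gate is 250 wide from here to its free edge, 10 thick, and spans from 25 to 155 mm above the bench
- gate_push (a point): centre of the outer (robot side) face of the yellow push plate, 70 wide x 80 high, near the gate's free edge; 205 mm from the hinge along the gate, face 10 mm in front of the hinge line, spanning 70 to 150 mm above the bench
- lock_box: grey steel lock box fixed to the bench, 170 x 170 x 100 high; origin at the centre of its underside. On its top are four keys at the corners of a 70 mm square, in any arrangement of colours
- blue_key_top (a point): centre of the top face of the blue key, a round blue head 32 dia; its top stands 20 mm above the lock box top when out, 12 mm when in; pressed straight down
- blue_key (a joint): how far the blue key is pressed in, m: 0 out, 0.008 fully in against a hard stop. Needs about 4 N, and stays where it is left (no spring back)
- yellow_key_top (a point): centre of the top face of the yellow key, a round yellow head 32 dia; its top stands 20 mm above the lock box top when out, 12 mm when in; pressed straight down
- yellow_key (a joint): how far the yellow key is pressed in, m: 0 out, 0.008 fully in against a hard stop. Needs about 4 N, and stays where it is left (no spring back)
- green_key_top (a point): centre of the top face of the green key, a round green head 32 dia; its top stands 20 mm above the lock box top when out, 12 mm when in; pressed straight down
- green_key (a joint): how far the green key is pressed in, m: 0 out, 0.008 fully in against a hard stop. Needs about 4 N, and stays where it is left (no spring back)
- red_key_top (a point): centre of the top face of the red key, a round red head 32 dia; its top stands 20 mm above the lock box top when out, 12 mm when in; pressed straight down
- red_key (a joint): how far the red key is pressed in, m: 0 out, 0.008 fully in against a hard stop. Needs about 4 N, and stays where it is left (no spring back)
- flange_bearing: bystander: cast iron flange bearing, square 100 x 100 mm foot, 36 high, inside the cage; origin at the centre of its underside (sizes in mm)
- grease_cartridge: bystander: black plastic grease cartridge lying on its side inside the cage, 53 dia x 224; origin at the middle of its underside (sizes in mm)
- thrust_washer: bystander: bronze thrust washer lying flat, 72 dia, 8 thick; origin at the centre of its underside (sizes in mm)
- socket_wrench: bystander: chrome socket wrench lying flat, about 185 long, 52 high at the socket; origin on its underside 55 mm from the socket axis (sizes in mm)
- feeler_gauges: bystander: steel feeler gauge set lying flat, 100 x 24 x 16; origin at the centre of its underside (sizes in mm)
- bolt_jar: bystander: closed jar, 64 dia, 90 high, standing; origin at the centre of its underside (sizes in mm)
- bearing_race: bystander: steel bearing race (ring) lying flat, 62 dia, 18 high; origin at the centre of its underside (sizes in mm)

How it is judged:
By the outcome, as a careful person would: the job done as asked, in the order asked, and still so for the second after the job is handed in, with the robot touching nothing.
It also fails if it takes over 61 s, if anything falls off the work surface, if the arm or the gripper's body presses on something with over 40 N, if the wrist force passes 120 N, or if a joint passes its speed limit or range.

## Working session

There is one attempt and no reset: what is moved stays moved. The work goes in short steps, Python scripts to look and compute and a shell command to move; the robot and the scene stay as the last step left them, time stands still between calls to the robot, and variables do not carry over. Pictures are saved under pics/ and viewed, on a budget of 10 in all, crops included, one or two more only if the job needs it, and the job is handed in when it is done.

```bash
mkdir -p pics
python3 - <<'E'
from workcell import *
import cv2, numpy as np
for n in("top","side"):
    im=get_image(n); cv2.imwrite(f"pics/{n}0.png",cv2.resize(im[:,:,::-1],None,fx=1.42,fy=1.42,interpolation=cv2.INTER_CUBIC))
    np.save(n+"0.npy",im)
    p=camera_params(n); print(n,{k:np.round(v,4).tolist() if not isinstance(v,str) else v for k,v in p.items()})
s=state();print(s['time_s'],np.round(s['tcp_pos'],4),np.round(s['tcp_rot'],3).tolist(),s['opening'],s['wrist_force'])
E
```

```text
top {'vfov': 54.0584, 'cx': 280.8439, 'cy': 207.671, 'R': [[0.0073, -0.9996, 0.0283], [-0.988, -0.0116, -0.1541], [0.1544, -0.0268, -0.9876]], 't': [-0.0257, 0.5798, 1.1054]}
side {'vfov': 50.9074, 'cx': 286.6858, 'cy': 209.5866, 'R': [[-0.8605, -0.5093, -0.0047], [-0.2895, 0.4967, -0.8182], [0.4191, -0.7028, -0.5749]], 't': [0.4791, 0.2334, 1.1288]}
0.1 [ 0.2539 -0.6252  0.4038] [[0.376, -0.001, 0.926], [-0.926, 0.002, 0.376], [-0.002, -1.0, -0.0]] 1.0006695524467883 [1.03726318 0.95768982 0.93786759]
```

View pics/top0.png

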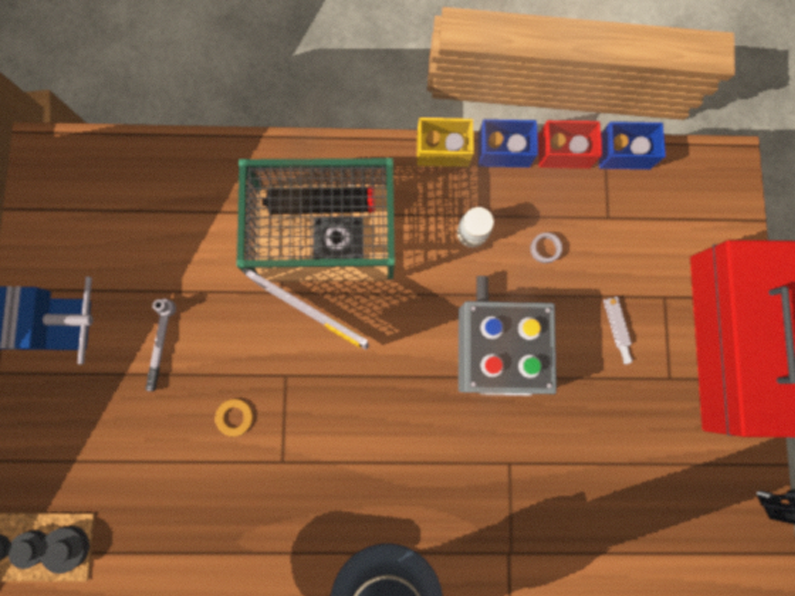

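View pics/side0.png

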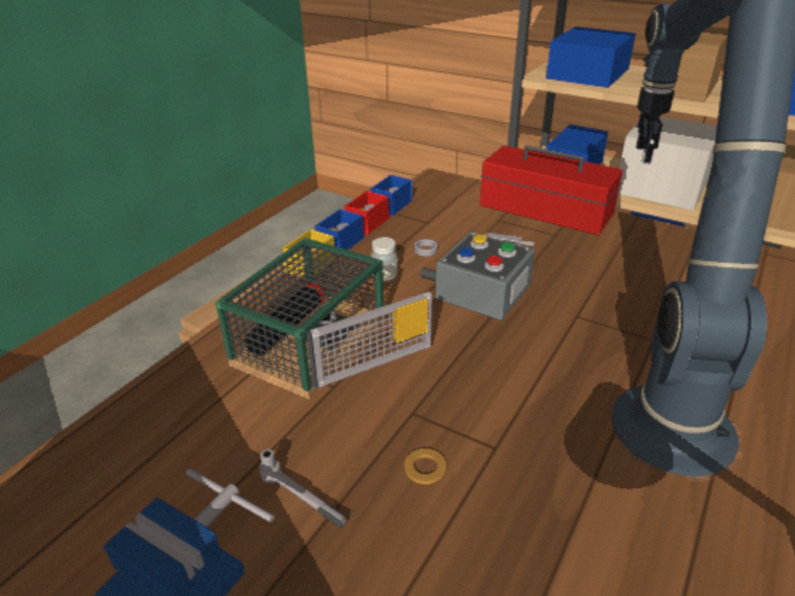

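The top view shows the keys in enlarged pixels: blue (492,327), yellow (530,328), red (492,366) and green (530,366). The gate is open, from its hinge at (248,272) to its free end at (366,345). The side view confirms this, with the push plate at (411,320) and the arm at the far right.

```bash
cat > h.py <<'E'
from workcell import *
import numpy as np, cv2
S=560/795
def ray(n,uv):
    p=camera_params(n); f=210/np.tan(np.radians(p['vfov'])/2); R=np.array(p['R']);t=np.array(p['t'])
    return -R.T@t, R.T@np.array([(uv[0]-p['cx'])/f,(uv[1]-p['cy'])/f,1])
def atz(n,uv,z,s=S):
    c,d=ray(n,np.array(uv)*s); return np.round(c+d*(z-c[2])/d[2],4)
def proj(n,X):
    p=camera_params(n); f=210/np.tan(np.radians(p['vfov'])/2); q=np.array(p['R'])@X+np.array(p['t'])
    return np.array([p['cx']+f*q[0]/q[2],p['cy']+f*q[1]/q[2]])
E
python3 - <<'E'
from h import *
seeds={"top":dict(blue=(492,327),yellow=(530,328),red=(492,366),green=(530,366)),
"side":dict(blue=(466,256),yellow=(480,240),red=(494,262),green=(508,247))}
for n in seeds:
    im=np.load(n+"0.npy")
    for k,uv in seeds[n].items():
        u,v=np.round(np.array(uv)*S).astype(int); w=im[v-13:v+14,u-13:u+14].astype(int)
        hsv=cv2.cvtColor(w.astype(np.uint8),cv2.COLOR_RGB2HSV).astype(int); h0=hsv[13,13,0]
        m=(abs((hsv[...,0]-h0+90)%180-90)<10)&(hsv[...,1]>120)&(hsv[...,2]>70)
        _,L,_,_=cv2.connectedComponentsWithStats(m.astype(np.uint8)); m=L==L[13,13]
        ys,xs=np.nonzero(m); c=np.array([xs.mean()+u-13,ys.mean()+v-13])
        print(n,k,m.sum(),np.round(c,1),atz(n,c,.12,1))
for nm,uv,z in [("hinge",(249,272),.155),("free",(366,345),.155),("cageFL",(240,266),.16),("cageFR",(391,272),.16),("cageBR",(391,160),.16),("cageBL",(241,160),.16)]: print(nm,atz("top",uv,z))
for nm,uv,z in [("hinge",(314,333),.155),("free",(431,295),.155),("plateTL",(393,305),.15),("plateTR",(427,299),.15),("plateBR",(427,334),.07),("jar",(384,242),.09),("cageFL",(307,327),.16),("cageFR",(381,263),.16)]: print("side",nm,atz("side",uv,z))
E
```

```text
top blue 88 [347.1 229.6] [ 0.5128 -0.1911  0.12  ]
top yellow 114 [374.3 230.1] [ 0.5122 -0.2624  0.12  ]
top red 115 [347.5 256.6] [ 0.4428 -0.191   0.12  ]
top green 88 [374.4 257.3] [ 0.4416 -0.2607  0.12  ]
side blue 54 [327.8 177. ] [ 0.5121 -0.1822  0.12  ]
side yellow 235 [337.6 161.7] [ 0.5279 -0.2886  0.12  ]
side red 64 [347.8 183. ] [ 0.4423 -0.181   0.12  ]
side green 44 [357.  173.3] [ 0.4412 -0.2503  0.12  ]
hinge [0.6008 0.2492 0.155 ]
free [0.4732 0.0395 0.155 ]
cageFL [0.6105 0.2643 0.16  ]
cageFR [ 0.6031 -0.0031  0.16  ]
cageBR [ 0.8125 -0.0011  0.16  ]
cageBL [0.8074 0.2722 0.16  ]
side hinge [0.5943 0.258  0.155 ]
side free [0.4723 0.0508 0.155 ]
side plateTL [0.5218 0.1096 0.15  ]
side plateTR [0.4758 0.0601 0.15  ]
side plateBR [0.4716 0.0655 0.07  ]
side jar [ 0.7204 -0.1693  0.09  ]
side cageFL [0.6113 0.2553 0.16  ]
side cageFR [0.6133 0.008  0.16  ]
```

Run:
```python
from h import *
out=[]
def crop(n,x0,y0,w,h,k,pts):
    im=np.load(n+"0.npy")[y0:y0+h,x0:x0+w,::-1]; im=cv2.resize(im,None,fx=k,fy=k,interpolation=cv2.INTER_CUBIC)
    for P,c in pts:
        q=[((proj(n,np.array(p))-[x0,y0]+.5)*k).astype(int) for p in P]; cv2.polylines(im,[np.array(q)],True,c,1)
    return im
c=np.array([.4774,-.2263])
sq=[(*(c+np.array(d)*.085),.1) for d in [(1,1),(1,-1),(-1,-1),(-1,1)]]
th=np.linspace(0,6.28,30)
circ=[[(c[0]+a*.035+.016*np.cos(t),c[1]+b*.035+.016*np.sin(t),.12) for t in th] for a in(1,-1) for b in (1,-1)]
P=[(sq,(0,255,255))]+[(q,(255,0,255)) for q in circ]
a=crop("top",310,200,100,90,4,P); b=crop("side",285,150,100,90,4,P)
hg=np.array([.600,.2525]); ang=np.arctan2(.2525-.0425,.600-.473)
u=np.array([.473,.0425])-hg; u/=np.linalg.norm(u)
G=[([(*hg,.155),(*(hg+.25*u),.155),(*(hg+.25*u),.025),(*hg,.025)],(0,255,255))]
d=crop("top",165,180,100,75,4,G); e=crop("side",210,190,100,75,4,G)
cv2.imwrite("pics/c1.png",np.vstack([np.hstack([a,b])[:300],np.hstack([d,e])]))
```

```text
(no output)
```

View pics/c1.png

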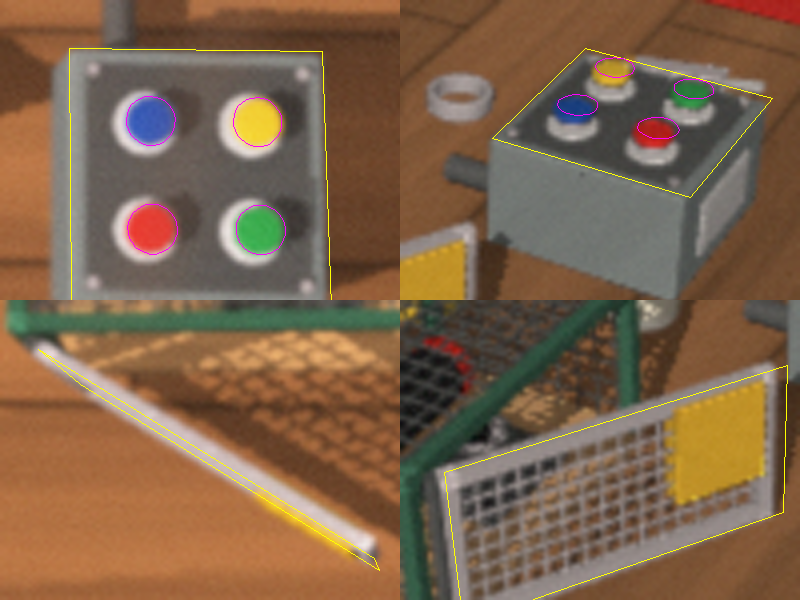

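The key circles, from the top-view estimate at box centre about (0.477, -0.225), fit to within about 1 px in both views. The gate overlay fits to about 3 px, so the gate is open about 0.52 rad and the plate centre is about (0.49, 0.08). I'll shut the fingers and spin so that tool z = +world x and tool x = -world y.

```bash
python3 -m handwheel '[{"spin":0.13,"grip":1},{"spin":0.13,"grip":1},{"spin":0.126,"grip":1},{"z":4,"grip":1},{"z":4,"grip":1},{"z":4,"grip":1},{"z":4,"grip":1},{"z":4,"grip":1}]' 40
```

```text
invalid input at $[0]: expected keys x, y, z, spin, grip
```

```bash
python3 -m handwheel '[{"x":0,"y":0,"z":0,"spin":0.13,"grip":1},{"x":0,"y":0,"z":0,"spin":0.13,"grip":1},{"x":0,"y":0,"z":0,"spin":0.126,"grip":1},{"x":0,"y":0,"z":4,"spin":0,"grip":1},{"x":0,"y":0,"z":4,"spin":0,"grip":1},{"x":0,"y":0,"z":4,"spin":0,"grip":1},{"x":0,"y":0,"z":4,"spin":0,"grip":1},{"x":0,"y":0,"z":4,"spin":0,"grip":1}]' 40; python3 -c "
from workcell import *
s=state();print(s.keys(),s['joints'])"
```

```text
time_s: 1.1
tcp_pos: [0.4552, -0.6253, 0.404]
tcp_rot: [[-0.0, -0.001, 1.0], [-1.0, 0.001, -0.0], [-0.001, -1.0, -0.001]]
wrist_force: [0.3, -0.4, 0.6]
opening: -0.002
dict_keys(['time_s', 'joints', 'joint_vel', 'joint_torque', 'tcp_pos', 'tcp_rot', 'wrist_force', 'torque', 'opening']) [ 0.87857966  0.63614486  0.0146067   1.25509638 -0.00907154  1.2515173
 -0.67786824]
```

```bash
python3 -m handwheel '[{"x":-5,"y":0,"z":0,"spin":0,"grip":1},{"x":-5,"y":0,"z":0,"spin":0,"grip":1},{"x":-5,"y":0,"z":0,"spin":0,"grip":1},{"x":-5,"y":0,"z":0,"spin":0,"grip":1},{"x":-5,"y":0,"z":0,"spin":0,"grip":1},{"x":-5,"y":0,"z":0,"spin":0,"grip":1},{"x":-5,"y":0,"z":0,"spin":0,"grip":1},{"x":-5,"y":0,"z":0,"spin":0,"grip":1}]'; python3 -m handwheel '[{"x":-5,"y":0,"z":0,"spin":0,"grip":1},{"x":-5,"y":0,"z":0,"spin":0,"grip":1},{"x":-5,"y":0,"z":0,"spin":0,"grip":1},{"x":-5,"y":0,"z":0,"spin":0,"grip":1},{"x":-5,"y":0,"z":0,"spin":0,"grip":1},{"x":-5,"y":0,"z":0,"spin":0,"grip":1},{"x":-3.5,"y":0,"z":0,"spin":0,"grip":1},{"x":0,"y":0,"z":-0.5,"spin":0,"grip":1}]'
```

```text
time_s: 2.1
tcp_pos: [0.4538, -0.2237, 0.4045]
tcp_rot: [[-0.0, -0.0, 1.0], [-1.0, 0.0, -0.0], [-0.0, -1.0, -0.0]]
wrist_force: [0.8, 0.7, -0.7]
opening: 0.004
time_s: 3.1
tcp_pos: [0.4487, 0.1123, 0.4046]
tcp_rot: [[0.006, -0.0, 1.0], [-1.0, 0.001, 0.006], [-0.001, -1.0, -0.0]]
wrist_force: [-0.1, -0.9, 0.0]
opening: 0.001
```

Next, descend to TCP z of about 0.28 (tip about 0.107) and take a picture before contact.

```bash
python3 -m handwheel '[{"x":0,"y":4,"z":0,"spin":0,"grip":1},{"x":0,"y":4,"z":0,"spin":0,"grip":1},{"x":0,"y":3,"z":0,"spin":0,"grip":1},{"x":0,"y":1.4,"z":0,"spin":0,"grip":1},{"x":0,"y":0,"z":0,"spin":0,"grip":1}]'
python3 - <<'E'
from h import *
a=get_image("top")[150:290,150:300,::-1]; b=get_image("side")[100:310,180:400,::-1]
b=cv2.resize(b,None,fx=1.9,fy=1.9,interpolation=3); a=cv2.resize(a,(375,399),interpolation=3)
cv2.imwrite("pics/g1.png",np.hstack([a,b]))
E
```

```text
time_s: 3.72
tcp_pos: [0.4491, 0.109, 0.2802]
tcp_rot: [[-0.001, -0.002, 1.0], [-1.0, -0.001, -0.001], [0.001, -1.0, -0.002]]
wrist_force: [0.2, -0.3, 1.3]
opening: -0.001
```

View pics/g1.png

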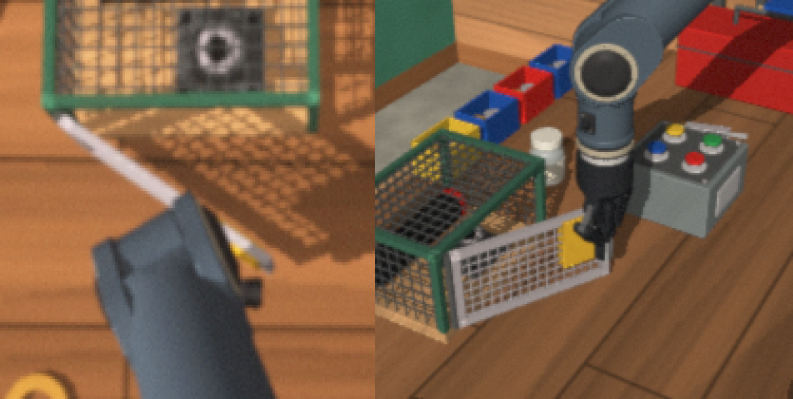

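Fingers at (600,240) in the right half are on the robot side of the yellow plate and clear of the gate. Push along the arc.

```bash
python3 -m handwheel '[{"x":1.1,"y":0,"z":1.3,"spin":0,"grip":1},{"x":1.1,"y":0,"z":1.4,"spin":0,"grip":1},{"x":0.6,"y":0,"z":1.2,"spin":0,"grip":1},{"x":0.6,"y":0,"z":1.2,"spin":0,"grip":1},{"x":0.6,"y":0,"z":1.2,"spin":0,"grip":1},{"x":0.6,"y":0,"z":1.2,"spin":0,"grip":1}]';python3 -m handwheel '[{"x":0.5,"y":0,"z":1.2,"spin":0,"grip":1},{"x":0.4,"y":0,"z":1.2,"spin":0,"grip":1},{"x":0.3,"y":0,"z":1.0,"spin":0,"grip":1},{"x":0,"y":0,"z":0.5,"spin":0,"grip":1}]'
```

```text
time_s: 4.58
tcp_pos: [0.5249, 0.0633, 0.2806]
tcp_rot: [[0.0, -0.0, 1.0], [-1.0, 0.0, 0.0], [-0.0, -1.0, -0.0]]
wrist_force: [-0.4, 0.3, -0.3]
opening: -0.001
time_s: 5.08
tcp_pos: [0.5638, 0.0512, 0.2807]
tcp_rot: [[-0.001, 0.0, 1.0], [-1.0, -0.0, -0.001], [0.0, -1.0, 0.0]]
wrist_force: [-0.5, 0.2, 0.0]
opening: -0.001
```

```bash
python3 -m handwheel '[{"x":0,"y":0,"z":0.4,"spin":0,"grip":1},{"x":0,"y":0,"z":0.4,"spin":0,"grip":1},{"x":0,"y":0,"z":0,"spin":0,"grip":1}]';python3 -m handwheel '[{"x":0,"y":0,"z":0.3,"spin":0,"grip":1},{"x":0,"y":0,"z":0,"spin":0,"grip":1}]'
python3 - <<'E'
from h import *
a=get_image("top")[150:290,150:300,::-1]; b=get_image("side")[100:310,180:400,::-1]
b=cv2.resize(b,None,fx=1.9,fy=1.9,interpolation=3); a=cv2.resize(a,(375,399),interpolation=3)
cv2.imwrite("pics/g2.png",np.hstack([a,b]))
E
```

```text
time_s: 5.45
tcp_pos: [0.5714, 0.0518, 0.2808]
tcp_rot: [[0.0, 0.001, 1.0], [-1.0, 0.0, 0.0], [-0.0, -1.0, 0.001]]
wrist_force: [0.1, -0.2, -0.2]
opening: 0.002
time_s: 5.7
tcp_pos: [0.5743, 0.0516, 0.2808]
tcp_rot: [[-0.0, 0.001, 1.0], [-1.0, 0.0, -0.0], [-0.0, -1.0, 0.001]]
wrist_force: [-0.4, 0.6, -0.1]
opening: -0.001
```

View pics/g2.png

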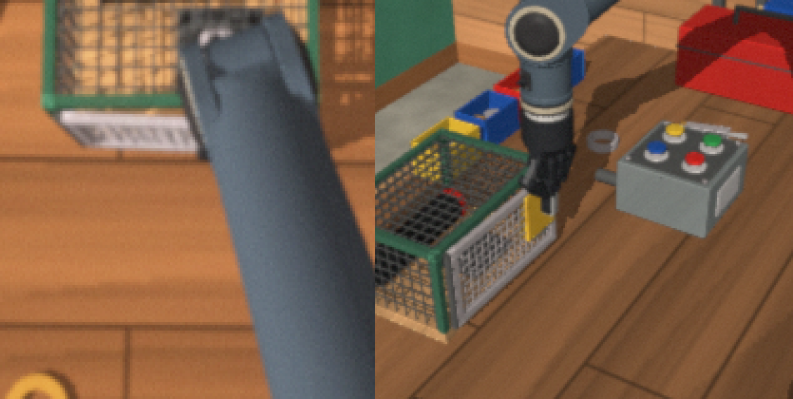

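The gate has followed the fingers. It is almost shut against the cage front, with its free edge at (555,215) in the right half. I'll keep pushing in 2–3 mm steps until the force shows the hard stop.

```bash
for i in 1 2 3; do :; done; python3 -m handwheel '[{"x":0,"y":0,"z":0.3,"spin":0,"grip":1},{"x":0,"y":0,"z":0,"spin":0,"grip":1}]' | grep -E "tcp_pos|force"; python3 -m handwheel '[{"x":0,"y":0,"z":0.2,"spin":0,"grip":1},{"x":0,"y":0,"z":0,"spin":0,"grip":1}]'| grep -E "tcp_pos|force"
```

```text
tcp_pos: [0.5774, 0.0515, 0.2807]
wrist_force: [0.5, -0.2, -0.6]
tcp_pos: [0.5794, 0.0515, 0.2807]
wrist_force: [-0.1, -0.5, 0.5]
```

```bash
python3 -m handwheel '[{"x":0,"y":0,"z":0.2,"spin":0,"grip":1},{"x":0,"y":0,"z":0,"spin":0,"grip":1}]' | grep -E "tcp_pos|force"
```

```text
tcp_pos: [0.5813, 0.0515, 0.2807]
wrist_force: [0.1, 0.0, 0.3]
```

```bash
python3 -m handwheel '[{"x":0,"y":0,"z":0.2,"spin":0,"grip":1},{"x":0,"y":0,"z":0,"spin":0,"grip":1}]' | grep -E "tcp_pos|force"
```

```text
tcp_pos: [0.5833, 0.0516, 0.2807]
wrist_force: [0.2, -1.7, 1.2]
```

```bash
python3 -m handwheel '[{"x":0,"y":0,"z":0.2,"spin":0,"grip":1},{"x":0,"y":0,"z":0,"spin":0,"grip":1}]' | grep -E "tcp_pos|force"
```

```text
tcp_pos: [0.5854, 0.0516, 0.2807]
wrist_force: [-0.1, -0.6, 0.5]
```

```bash
python3 -m handwheel '[{"x":0,"y":0,"z":0.2,"spin":0,"grip":1},{"x":0,"y":0,"z":0,"spin":0,"grip":1}]' | grep -E "tcp_pos|force"
```

```text
tcp_pos: [0.5867, 0.0516, 0.2804]
wrist_force: [-2.2, 1.1, 1.5]
```

```bash
python3 -m handwheel '[{"x":0,"y":0,"z":0.2,"spin":0,"grip":1},{"x":0,"y":0,"z":0,"spin":0,"grip":1}]' | grep -E "tcp_pos|force"
```

```text
tcp_pos: [0.5874, 0.0517, 0.28]
wrist_force: [-8.9, 0.1, 2.6]
```

```bash
python3 -m handwheel '[{"x":0,"y":0,"z":0.2,"spin":0,"grip":1},{"x":0,"y":0,"z":0,"spin":0,"grip":1}]' | grep -E "tcp_pos|force"
```

```text
tcp_pos: [0.5881, 0.0519, 0.2795]
wrist_force: [-11.7, -0.1, 3.6]
```

Hard stop reached: force rose to 12 N with no further motion. Back off, lift, and go above the blue key.

```bash
python3 -m handwheel '[{"x":0,"y":0,"z":-2,"spin":0,"grip":1},{"x":0,"y":0,"z":-4,"spin":0,"grip":1},{"x":0,"y":-3,"z":-2,"spin":0,"grip":1},{"x":4,"y":-2,"z":0,"spin":0,"grip":1},{"x":5,"y":0,"z":0,"spin":0,"grip":1},{"x":5,"y":0,"z":0,"spin":0,"grip":1},{"x":5,"y":0,"z":0,"spin":0,"grip":1},{"x":5,"y":0,"z":0,"spin":0,"grip":1}]'
python3 - <<'E'
from h import *
a=get_image("top")[130:290,150:400,::-1]; b=get_image("side")[100:310,180:400,::-1]
b=cv2.resize(b,None,fx=1.7,fy=1.7,interpolation=3); a=cv2.resize(a,(420,b.shape[0]),interpolation=3)
cv2.imwrite("pics/g3.png",np.hstack([a,b]))
E
```

```text
time_s: 8.8
tcp_pos: [0.5115, -0.1902, 0.3312]
tcp_rot: [[-0.0, 0.003, 1.0], [-1.0, -0.001, -0.0], [0.001, -1.0, 0.003]]
wrist_force: [0.9, 0.4, -0.8]
opening: 0.002
```

View pics/g3.png

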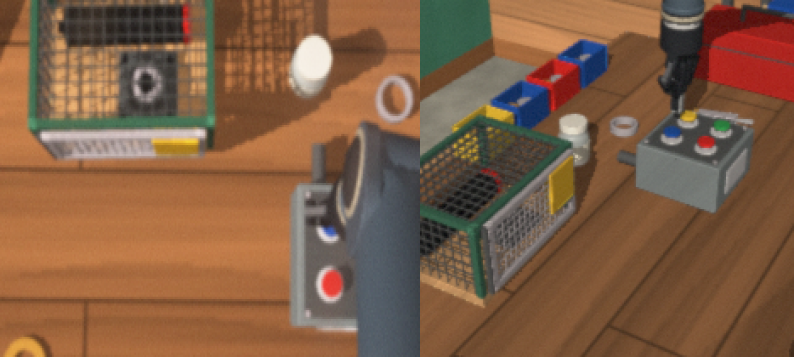

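The gate is parallel to the cage front and shut in both views. The fingertips (678,115) are above the blue key (672,131). Descend to just above it.

```bash
python3 -m handwheel '[{"x":0,"y":1.7,"z":0,"spin":0,"grip":1},{"x":0,"y":1.6,"z":0,"spin":0,"grip":1},{"x":0,"y":0,"z":0,"spin":0,"grip":1}]'
python3 - <<'E'
from h import *
b=get_image("side")[125:215,285:385,::-1]
cv2.imwrite("pics/k1.png",cv2.resize(b,None,fx=5,fy=5,interpolation=3))
E
```

```text
time_s: 9.28
tcp_pos: [0.5107, -0.1868, 0.2956]
tcp_rot: [[0.002, -0.004, 1.0], [-1.0, 0.002, 0.002], [-0.002, -1.0, -0.004]]
wrist_force: [0.2, 0.7, -0.8]
opening: -0.003
```

View pics/k1.png

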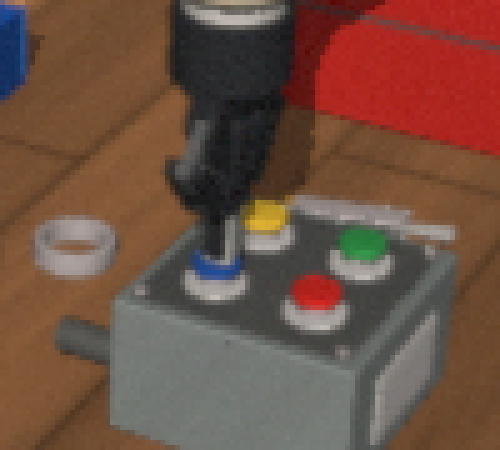

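The fingertips are centred over the blue key at (218,265). Press in small steps.

```bash
python3 -m handwheel '[{"x":0,"y":0.3,"z":0,"spin":0,"grip":1},{"x":0,"y":0.3,"z":0,"spin":0,"grip":1},{"x":0,"y":0,"z":0,"spin":0,"grip":1}]'| grep -E "tcp_pos|force"
```

```text
tcp_pos: [0.5114, -0.1883, 0.292]
wrist_force: [0.5, 0.5, 0.1]
```

```bash
python3 -m handwheel '[{"x":0,"y":0.2,"z":0,"spin":0,"grip":1},{"x":0,"y":0.1,"z":0,"spin":0,"grip":1},{"x":0,"y":0,"z":0,"spin":0,"grip":1}]'| grep -E "tcp_pos|force"
```

```text
tcp_pos: [0.5113, -0.1883, 0.2889]
wrist_force: [0.9, 1.5, 2.5]
```

```bash
python3 -m handwheel '[{"x":0,"y":0.2,"z":0,"spin":0,"grip":1},{"x":0,"y":0,"z":0,"spin":0,"grip":1}]'| grep -E "tcp_pos|force"
```

```text
tcp_pos: [0.5113, -0.1884, 0.2866]
wrist_force: [1.2, 0.6, 2.4]
```

```bash
python3 -m handwheel '[{"x":0,"y":0.2,"z":0,"spin":0,"grip":1},{"x":0,"y":0,"z":0,"spin":0,"grip":1}]'| grep -E "tcp_pos|force"
```

```text
tcp_pos: [0.5114, -0.1883, 0.2855]
wrist_force: [-0.7, 1.8, 7.8]
```

```bash
python3 -m handwheel '[{"x":0,"y":0.2,"z":0,"spin":0,"grip":1},{"x":0,"y":0,"z":0,"spin":0,"grip":1}]'| grep -E "tcp_pos|force"
```

```text
tcp_pos: [0.5115, -0.1882, 0.2853]
wrist_force: [-4.4, 3.4, 21.1]
```

```bash
python3 -m handwheel '[{"x":0,"y":0.1,"z":0,"spin":0,"grip":1},{"x":0,"y":0,"z":0,"spin":0,"grip":1}]'| grep -E "tcp_pos|force"
```

```text
tcp_pos: [0.5115, -0.1882, 0.2852]
wrist_force: [-7.7, 3.7, 27.5]
```

Blue is at its hard stop: 27 N, with the tip at z of about 0.112 as predicted. Now yellow, 71 mm along tool x, with the same profile.

```bash
python3 -m handwheel '[{"x":0,"y":-1,"z":0,"spin":0,"grip":1},{"x":0,"y":-3,"z":0,"spin":0,"grip":1},{"x":3.5,"y":0,"z":0.05,"spin":0,"grip":1},{"x":3.6,"y":0,"z":0,"spin":0,"grip":1},{"x":0,"y":1.5,"z":0,"spin":0,"grip":1},{"x":0,"y":1.3,"z":0,"spin":0,"grip":1},{"x":0,"y":0,"z":0,"spin":0,"grip":1}]'| grep -E "tcp_pos|force"
python3 - <<'E'
from h import *
b=get_image("side")[125:215,285:385,::-1]
cv2.imwrite("pics/k2.png",cv2.resize(b,None,fx=5,fy=5,interpolation=3))
E
```

```text
tcp_pos: [0.5112, -0.2582, 0.292]
wrist_force: [0.3, 0.3, 0.3]
```

View pics/k2.png

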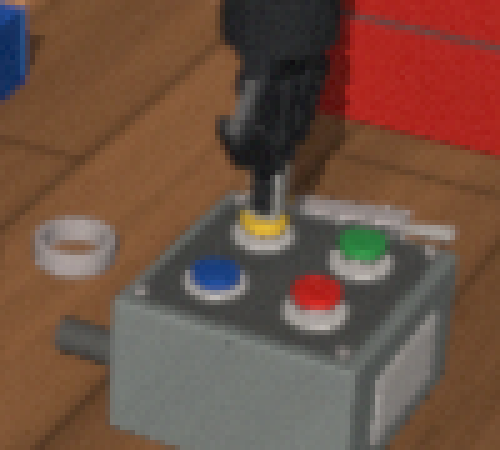

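Blue at (215,273) sits visibly lower than before, and the tip is centred on yellow at (265,218). Press yellow.

```bash
python3 -m handwheel '[{"x":0,"y":0.2,"z":0,"spin":0,"grip":1},{"x":0,"y":0.2,"z":0,"spin":0,"grip":1},{"x":0,"y":0.2,"z":0,"spin":0,"grip":1},{"x":0,"y":0,"z":0,"spin":0,"grip":1}]'| grep -E "tcp_pos|force"
```

```text
tcp_pos: [0.5118, -0.259, 0.288]
wrist_force: [-0.3, 1.9, 2.6]
```

```bash
python3 -m handwheel '[{"x":0,"y":0.2,"z":0,"spin":0,"grip":1},{"x":0,"y":0.1,"z":0,"spin":0,"grip":1},{"x":0,"y":0,"z":0,"spin":0,"grip":1}]'| grep -E "tcp_pos|force"
```

```text
tcp_pos: [0.5119, -0.2591, 0.2855]
wrist_force: [-2.0, 4.3, 8.5]
```

```bash
python3 -m handwheel '[{"x":0,"y":0.1,"z":0,"spin":0,"grip":1},{"x":0,"y":0,"z":0,"spin":0,"grip":1}]'| grep -E "tcp_pos|force"
```

```text
tcp_pos: [0.5119, -0.259, 0.2854]
wrist_force: [-3.7, 3.5, 13.6]
```

```bash
python3 -m handwheel '[{"x":0,"y":0.1,"z":0,"spin":0,"grip":1},{"x":0,"y":0,"z":0,"spin":0,"grip":1}]'| grep -E "tcp_pos|force"
```

```text
tcp_pos: [0.5119, -0.259, 0.2853]
wrist_force: [-5.8, 4.5, 19.6]
```

```bash
python3 -m handwheel '[{"x":0,"y":-1,"z":0,"spin":0,"grip":1},{"x":0,"y":-3,"z":0,"spin":0,"grip":1},{"x":0,"y":0,"z":-3.5,"spin":0,"grip":1},{"x":0,"y":0,"z":-3.5,"spin":0,"grip":1},{"x":0,"y":1.5,"z":0,"spin":0,"grip":1},{"x":0,"y":1.4,"z":0,"spin":0,"grip":1},{"x":0,"y":0,"z":0,"spin":0,"grip":1}]'| grep -E "tcp_pos|force"
python3 - <<'E'
from h import *
b=get_image("side")[125:215,285:385,::-1]
cv2.imwrite("pics/k3.png",cv2.resize(b,None,fx=5,fy=5,interpolation=3))
E
```

```text
tcp_pos: [0.4421, -0.2593, 0.2923]
wrist_force: [-0.6, 0.1, -0.6]
```

View pics/k3.png

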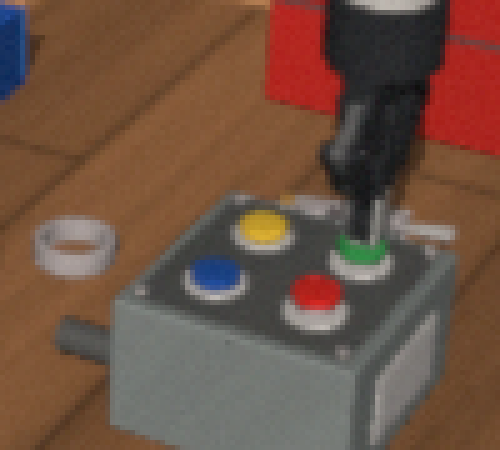

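Yellow (262,227) is now low like blue, and the tip is on green (362,240). Press green.

```bash
python3 -m handwheel '[{"x":0,"y":0.2,"z":0,"spin":0,"grip":1},{"x":0,"y":0.2,"z":0,"spin":0,"grip":1},{"x":0,"y":0.2,"z":0,"spin":0,"grip":1},{"x":0,"y":0,"z":0,"spin":0,"grip":1}]'| grep -E "tcp_pos|force"
```

```text
tcp_pos: [0.442, -0.2593, 0.288]
wrist_force: [1.3, -0.3, 1.9]
```

```bash
python3 -m handwheel '[{"x":0,"y":0.2,"z":0,"spin":0,"grip":1},{"x":0,"y":0.1,"z":0,"spin":0,"grip":1},{"x":0,"y":0.1,"z":0,"spin":0,"grip":1},{"x":0,"y":0,"z":0,"spin":0,"grip":1}]'| grep -E "tcp_pos|force"
```

```text
tcp_pos: [0.4421, -0.2593, 0.2854]
wrist_force: [-2.2, 2.7, 14.4]
```

```bash
python3 -m handwheel '[{"x":0,"y":0.1,"z":0,"spin":0,"grip":1},{"x":0,"y":0,"z":0,"spin":0,"grip":1}]'| grep -E "tcp_pos|force"
```

```text
tcp_pos: [0.4422, -0.2593, 0.2853]
wrist_force: [-3.8, 3.9, 21.7]
```

Green is at its stop. Lift clear, move to the right away from everything, and check.

```bash
python3 -m handwheel '[{"x":0,"y":-1,"z":0,"spin":0,"grip":1},{"x":0,"y":-4,"z":0,"spin":0,"grip":1},{"x":0,"y":-5,"z":0,"spin":0,"grip":1},{"x":5,"y":-2,"z":0,"spin":0,"grip":1},{"x":5,"y":0,"z":0,"spin":0,"grip":1},{"x":5,"y":0,"z":0,"spin":0,"grip":1},{"x":5,"y":0,"z":0,"spin":0,"grip":1},{"x":0,"y":0,"z":0,"spin":0,"grip":1}]'
python3 - <<'E'
from h import *
a=get_image("top"); b=get_image("side")
for n,im in(("top",a),("side",b)):
    print(n,(np.abs(im.astype(int)-np.load(n+"0.npy")).max(2)>60).sum())
a=cv2.resize(a[90:310,100:460,::-1],None,fx=1.1,fy=1.1,interpolation=3)
b=cv2.resize(b[120:290,150:400,::-1],None,fx=1.6,fy=1.6,interpolation=3)
h=max(a.shape[0],b.shape[0]); b=cv2.copyMakeBorder(b,0,h-b.shape[0],0,0,0); a=cv2.copyMakeBorder(a,0,h-a.shape[0],0,0,0)
cv2.imwrite("pics/f.png",np.hstack([a,b]))
E
```

```text
time_s: 16.55
tcp_pos: [0.4391, -0.4639, 0.4011]
tcp_rot: [[-0.008, -0.003, 1.0], [-1.0, -0.001, -0.008], [0.001, -1.0, -0.003]]
wrist_force: [0.3, 0.4, -0.3]
opening: 0.002
top 11942
side 10270
```

View pics/f.png

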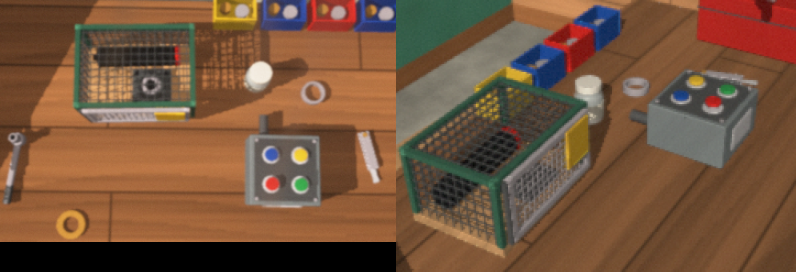

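The gate is flush with the cage front. Blue, yellow and green are down, red (712,102) still stands proud, and all the loose parts are where they were. Handing in.

```bash
python3 -c "
from workcell import *
print(sign_off())"
```

```text
the job is handed in; nothing more can be done
None
```

I pushed the mesh gate shut with the closed fingers, then pressed the blue, yellow and green keys in that order. I handed the job in at about 16.6 s of the 61 s allowed.

- **Gate:** it met its hard stop, with the force rising to about 12 N and almost no further motion. The last pictures show it flush with the cage front.
- **Keys:** each stopped hard with the TCP at about z = 0.285, putting the fingertips at about 0.112 m, the height for fully in. Final forces were about 27 N for blue, 20 N for yellow and 22 N for green.
- **Left alone:** in the last pictures the red key still stands out, the loose parts look unmoved, and the gripper is about 0.2 m to the right of the keys and lifted clear.
- **Disagreement and gaps:** the side camera put the keys about 9 mm further left (+y) than the top camera at first. I moved the targets about 2 mm towards the side view, and close pictures then showed the fingertips centred on each key. The joint values can't be read, so "fully shut" and "fully in" rest on the force, height and picture checks. My before-and-after pixel difference proved nothing, because the arm itself had moved.

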